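# Tidy the coffee counter

## Robot

A 6-joint arm with a two-finger parallel gripper is mounted at the origin on the work surface. World frame = base frame: x ahead of the robot, y to its left, z up, the work surface at z = 0. Lengths are in m, angles in rad, forces in N, time in s.
With the tool pointing down it reaches from about 0.275 to 0.825 m from the base axis. Payload 4.9 kg.
Tool frame: the origin (TCP) lies on the centre line of the jaws, within the pads' length; the fingertips stand 17 mm ahead of it and the grasp point (between the pads) lies 2 mm behind it; z points along the fingers, y is the line along which they close (so a half turn about z gives the same grasp; the last joint's range is limited). The gripper opens to 85 mm and grips with 20 to 120 N. Pads are 22 mm wide; open, the fingers measure 114 mm over their backs; the gripper's body (76 mm by 85 mm) begins 54 mm behind the grasp point. The pads swing forward as they close: fully open they stand 13 mm farther back than shut.
Start: joints at [1.042, 0.326, -0.193, 1.052, 0, 1.437], TCP at [0.212, 0.508, 0.248] pointing down, gripper open.
Joint ranges: [-2.65, 2.65], [-0.97, 1.79], [-1.3, 1.35], [-1.93, 2.1], [-1.47, 1.37], [-3.14, 3.14]. Speed limits (rad/s): [2.57, 2.57, 3.14, 3.14, 3.14, 3.14].

## Interface

Orientations are given as a 3x3 rotation matrix whose columns are the frame's x, y, z axes.
In Python, from rig import sense, get_image, workorder gives the robot as it stands.
- The arm moves only by the tool jog_arm, never from a script. Its arguments are lists of equal length, an entry for each row: "dp": the shift along the tool's x, y, z scaled (see below), a list of three; "turn": the turn, a rotation vector about the tool's x, y, z scaled (see below), a list of three; "jaw": the closure, from -1 (fully open) to 1 (shut). In form: {"dp": [[tx, ty, tz], ...], "turn": [[ax, ay, az], ...], "jaw": [jaw, ...]}. A call has 1 to 12 rows; each row is the pose to reach, as a shift and turn from the pose commanded when the call began, along the tool's axes at that moment, turning the shorter way round; what a row does not reach only later rows make up. The controller multiplies each number of a shift by 0.2 m and each number of a turn by 180 degrees. A row lasts 1/8 s, in which the tool goes at most 62.5 mm and 10.7 degrees, less where a joint would pass 70% of its speed; a pose out of reach is approached as far as the arm can. A call with a number of a shift or a turn outside -1 to 1 is refused whole. A call with a gripper value outside its range is refused whole. The fingers move at their own pace and stop on an object; the grip force is fixed at half the most. Time passes only in rows, so rows that repeat a pose let the fingers close. It gives the time, the measured TCP pose, the force, the opening and the grip force at its end, in the units of the state.
- sense(): the state, without advancing time (a new reading comes with each control period).
- get_image(name): name is "scene" or "top" or "wrist"; returns a dict with "img" (384x512x3 uint8, red, green, blue), "camera_matrix" (3x3 intrinsics, pixels), "rvec" (rotation vector, rad) and "tvec" (3), from world to camera coordinates, as OpenCV has them; the wrist camera has in their place "tool_from_camera" (4x4, takes a point from camera to tool coordinates, whose origin is the TCP and whose axes are the flange's). Camera axes: x right, y down, z forward; pixel columns grow to the right and rows downward; lengths in m; the calibration is good to about 2 mm. A picture is of the moment at which its call begins: read the wrist's pose just before it. There is no depth.
- workorder.job_done(): hands the job in; it is judged then, once.
The state is a dict: "t": time; "joint_positions": joint angles; "qd": joint speeds; "effort": joint torques, N m; "eef_pos": TCP position; "eef_rot": TCP orientation; "wrist_force": force on the tool from outside, world axes, zero at the start; "wrist_torque": the same for the moment, N m; "finger_gap": finger opening in m; "grip_force": force on a finger pad.
Only numpy, scipy, OpenCV 4.12 (cv2) and the standard library are available. Lean on these libraries where they do the work, as an engineer would, in place of code of your own. Each camera call takes 0.05 s, during which the arm holds its last target. There are 200 camera calls.

## Task

Tidy the coffee counter: stand the two small cups upright in the white tray, one in each compartment, setting them down gently. Pack both tins in the wooden crate with the full, heavy green tin at the bottom and the light red tin standing squarely on top of it, and lay the orange scoop flat in the grey box. Leave the sugar jar and the cocoa jar where they stand.

Things in the scene. Friction and masses are not known exactly. Their poses are not given: they have to be found in the camera images.
- white_cup: White china espresso cup, open at the top, 56 mm across the rim and 55 mm tall, straight-sided, wall 4 mm, about 140 g; its handle, 10 mm thick, sticks out 37 mm from the wall along its +y, from 7 mm to 50 mm above the underside. Stands upright at the start. Origin: centre of its underside, z up.
- blue_cup: Blue china espresso cup, otherwise the same as the white one: 56 mm across, 55 mm tall, the same handle along +y. Stands upright at the start. Origin: centre of its underside, z up.
- coffee_tin: Green coffee tin with a pale band and a flat brass-coloured lid, a closed upright cylinder 64 mm across and 85 mm tall; full and heavy, 0.45 to 0.65 kg. Origin: centre of its underside, z up.
- tea_tin: Red tea tin with a pale band and a flat steel lid, a closed upright cylinder 64 mm across and 60 mm tall; nearly empty and light, 0.1 to 0.2 kg. Origin: centre of its underside, z up.
- scoop: Orange measuring scoop lying flat, about 30 g. Straight handle bar 13 mm wide and 14 mm high, lying on the counter and running along its x axis from x = -57 to +23 mm; round open bowl 36 mm across and 22 mm high centred at x = +37 mm. Grip the handle across, at or near the origin. Origin: on the underside, mid-length (112 mm overall), z up.
- cup_tray: White shallow tray, 106 mm (x) by 207 mm (y), rim 11 mm high, floor and walls 5 mm thick; a 5 mm divider as high as the rim splits it into two compartments of 96 x 96 mm, centred at y = +50.5 and -50.5 mm. The handle of a cup standing in it passes just above the rim and divider. Fixed to the counter; origin: centre of its underside, z up. 
- tin_crate: Pale wooden square crate, open at the top, 106 x 106 mm outside, 90 x 90 mm inside, 30 mm high, walls and floor 8 mm thick; it takes one tin on its floor, the other goes on top of that. Fixed to the counter; origin: centre of its underside, z up. 
- utensil_box: Grey open box, 100 mm (x) by 170 mm (y) outside, 90 x 160 mm inside, 20 mm high, walls and floor 5 mm thick; long side along its y. Fixed to the counter; origin: centre of its underside, z up. 
- sugar_jar: Bystander: white jar with a steel cap, 44 mm across, 60 mm tall, standing loose beside the targets. Not to be moved. Origin: centre of its underside.
- cocoa_jar: Bystander: amber glass jar with a black cap, 44 mm across, 60 mm tall, standing loose beside the targets. Not to be moved. Origin: centre of its underside.
Mind the look-alikes: they are no part of the job. Leave any pink or purple look-alike of the tea_tin alone.

How it is judged:
At the end, for the whole second after the job is handed in: Each cup upright (6 deg) on the tray floor in its own compartment, within 23 mm of its centre each way; green tin upright on the crate floor; red tin upright on the green tin, axes within 15 mm; scoop flat on the grey box floor; all at rest (under 20 mm/s) ((((x of white_cup in the frame of cup_tray between -0.023 and 0.023 m and y of white_cup in the frame of cup_tray between 0.0275 and 0.0735 m) and (x of blue_cup in the frame of cup_tray between -0.023 and 0.023 m and y of blue_cup in the frame of cup_tray between -0.0735 and -0.0275 m)) or ((x of white_cup in the frame of cup_tray between -0.023 and 0.023 m and y of white_cup in the frame of cup_tray between -0.0735 and -0.0275 m) and (x of blue_cup in the frame of cup_tray between -0.023 and 0.023 m and y of blue_cup in the frame of cup_tray between 0.0275 and 0.0735 m))) and z of each of white_cup, blue_cup in the frame of cup_tray below 0.011 m and angle between each of white_cup, blue_cup, coffee_tin, tea_tin's own z axis and vertical below 0.1 rad and x of coffee_tin in the frame of tin_crate between -0.018 and 0.018 m and y of coffee_tin in the frame of tin_crate between -0.018 and 0.018 m and z of coffee_tin in the frame of tin_crate below 0.014 m and horizontal distance between tea_tin and coffee_tin below 0.015 m and z of tea_tin in the frame of coffee_tin between 0.079 and 0.091 m and x of scoop in the frame of utensil_box between -0.04 and 0.04 m and y of scoop in the frame of utensil_box between -0.05 and 0.05 m and z of scoop in the frame of utensil_box below 0.012 m and angle between scoop's own z axis and vertical below 0.15 rad and linear speed of each of white_cup, blue_cup, coffee_tin, tea_tin, scoop below 0.02 m/s); the robot touches nothing.
It fails at once if the sugar jar is pushed more than 20 mm from its place or tipped (distance of sugar_jar from where it was at the start of the episode above 0.02 m or angle between sugar_jar's own z axis and vertical above 0.3 rad).
It fails at once if the cocoa jar is pushed more than 20 mm from its place or tipped (distance of cocoa_jar from where it was at the start of the episode above 0.02 m or angle between cocoa_jar's own z axis and vertical above 0.3 rad).
It fails at once if the white cup is dropped or slammed into the tray (reaches its floor faster than 0.5 m/s, as from over 13 mm up) (z of white_cup in the frame of cup_tray below 0.02 m and horizontal distance between white_cup and cup_tray below 0.085 m and linear speed of white_cup above 0.5 m/s).
It fails at once if the blue cup is dropped or slammed into the tray (reaches its floor faster than 0.5 m/s, as from over 13 mm up) (z of blue_cup in the frame of cup_tray below 0.02 m and horizontal distance between blue_cup and cup_tray below 0.085 m and linear speed of blue_cup above 0.5 m/s).
It also fails if it takes over 131 s, if anything falls off the work surface, if the arm or the gripper's body presses on something with over 40 N, if the wrist force passes 120 N, or if a joint passes its speed limit or range.

## Working session

There is one attempt and no reset: what is moved stays moved. The work goes in short steps, Python scripts to look and compute and a tool call to move; the robot and the scene stay as the last step left them, time stands still between calls to the robot, and variables do not carry over. Pictures are saved under pics/ and viewed, at most 15 in all, crops included, and the job is handed in when it is done.

Besides the shell and the picture viewer there is one more tool, called after "Call:" by a JSON object that holds its "api" and its "payload", one argument or row to a line. jog_arm: Moves the arm, as the interface text tells. Shifts and turns lie within -1 to 1; 1 stands for 0.2 m of shift or 180 degrees of turn. Its arguments: {"type":"object","properties":{"dp":{"type":"array","items":{"type":"array","items":{"type":"number"}}},"turn":{"type":"array","items":{"type":"array","items":{"type":"number"}}},"jaw":{"type":"array","items":{"type":"number"}}},"required":["dp","turn","jaw"]}

```bash
mkdir -p pics; ls
cat > h.py <<'E'
import numpy as np, cv2
from rig import sense, get_image
def save(n,f):
    d=get_image(n); cv2.imwrite('pics/'+f,d['img'][:,:,::-1]); return d
def cam(d,s=None):
    if 'rvec' in d:
        R=cv2.Rodrigues(np.array(d['rvec'],float))[0]; return R.T, -R.T@np.array(d['tvec']).ravel()
    T=np.array(d['tool_from_camera']); W=np.array(s['eef_rot']); return W@T[:3,:3], W@T[:3,3]+np.array(s['eef_pos'])
def ray(d,uv,z,s=None):
    R,c=cam(d,s); v=R@np.linalg.inv(d['camera_matrix'])@np.array([uv[0],uv[1],1.]); return c+v*(z-c[2])/v[2]
E
python3 - <<'E'
from h import *
import pickle
D={}
for n in ('scene','top'):
    D[n]=save(n,n+'0.png'); R,c=cam(D[n]); print(n,c.round(3),R[:,2].round(3),np.array(D[n]['camera_matrix']).round(1).tolist())
pickle.dump(D,open('d0.pkl','wb')); s=sense(); print(s['eef_rot'],s['finger_gap'])
E
```

```text
pics
scene [ 0.962 -0.463  0.668] [-0.552  0.471 -0.688] [[424.4, 0.0, 254.7], [0.0, 424.4, 189.4], [0.0, 0.0, 1.0]]
top [ 0.182 -0.03   1.218] [ 0.206  0.025 -0.978] [[415.9, 0.0, 252.7], [0.0, 415.9, 193.1], [0.0, 0.0, 1.0]]
[[-9.23070428e-01  3.84630128e-01 -8.06419174e-04]
 [ 3.84630908e-01  9.23069463e-01 -1.35290582e-03]
 [ 2.24012576e-04 -1.55900109e-03 -9.99998760e-01]] 0.08533487335129905
```

View pics/top0.png

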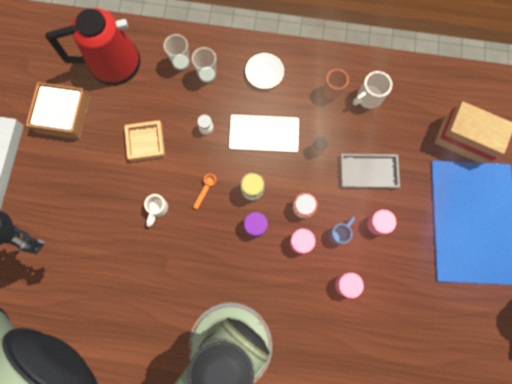

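View pics/scene0.png

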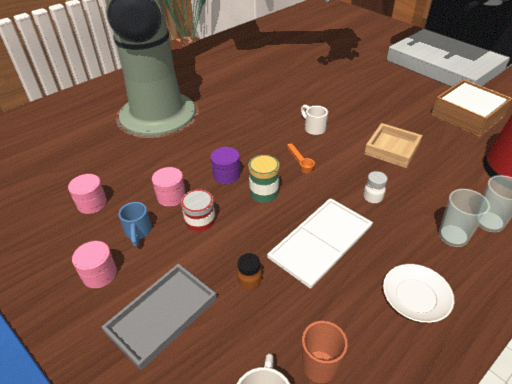

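The top view shows the white cup (155,205), blue cup (342,233), green tin (252,185), red tin (305,205), scoop (205,190), tray (264,133), crate (145,141), grey box (370,170), sugar jar (205,124) and cocoa jar (319,146). The pink and purple tins are look-alikes. Next I'll measure.

```bash
cat > m.py <<'E'
from h import *
import pickle
D=pickle.load(open('d0.pkl','rb')); d=D['top']; im=d['img']; hsv=cv2.cvtColor(im,cv2.COLOR_RGB2HSV)
def comp(box,lo,hi,dd=hsv):
    x0,y0,x1,y1=box; m=cv2.inRange(dd[y0:y1,x0:x1],lo,hi)
    m=cv2.morphologyEx(m,cv2.MORPH_CLOSE,np.ones((3,3)))
    cs=cv2.findContours(m,cv2.RETR_EXTERNAL,cv2.CHAIN_APPROX_NONE)[0]; c=max(cs,key=cv2.contourArea)
    return c.reshape(-1,2)+[x0,y0]
def pts(c,z): return np.array([ray(d,p,z)[:2] for p in c],np.float32)
def circ(n,box,lo,hi,z):
    p=pts(comp(box,lo,hi),z); c,r=cv2.minEnclosingCircle(p); print(n,np.round(c,4),'r',round(r,4)); return c,p
def rect(n,box,lo,hi,z):
    p=pts(comp(box,lo,hi),z); (c,s,a)=cv2.minAreaRect(p); print(n,np.round(c,4),np.round(s,3),round(a,1)); return p
W=((0,0,130),(179,70,255))
circ('green lid',(235,165,270,205),(22,110,140),(33,255,255),.085)
circ('purple',(240,205,272,242),(125,80,60),(155,255,255),.06)
circ('red',(288,188,321,221),(0,0,170),(179,75,255),.06)
for b in [(286,225,320,258),(365,205,400,240),(332,268,368,302)]: circ('pink',b,(155,60,120),(178,255,255),.06)
rect('tray',(220,105,308,160),*W,.011)
rect('box',(335,148,405,195),(0,0,70),(179,60,255),.02)
rect('crate',(120,115,170,165),(12,40,130),(26,200,255),.03)
circ('sugar',(193,110,218,138),(0,0,110),(179,70,255),.06)
circ('cocoa',(305,130,335,165),(0,0,0),(179,255,60),.06)
for n,b,m in [('white',(135,188,175,232),W),('blue',(325,212,362,250),((98,90,50),(118,255,255)))]:
    c,p=circ(n,b,*m,.055); rect(n,b,*m,.055)
    q=comp(b,*m); k=np.zeros(im.shape[:2],np.uint8); cv2.fillPoly(k,[q.astype(np.int32)],1)
    o=cv2.morphologyEx(k,cv2.MORPH_OPEN,cv2.getStructuringElement(2,(13,13)))
    cu=comp((0,0,512,384),1,1,o); print('  body',np.round(cv2.minAreaRect(pts(cu,.055))[0],4),cv2.fitEllipse(cu.astype(np.int32)))
    hd=np.argwhere(cv2.morphologyEx(k-o,cv2.MORPH_OPEN,np.ones((3,3)))>0)[:,::-1]; print('  handle',ray(d,hd.mean(0),.028).round(4),len(hd),hd.min(0),hd.max(0))
p=rect('scoop',(188,168,222,215),(5,120,120),(18,255,255),.014)
E
python3 m.py
python3 - <<'E'
import cv2
im=cv2.imread('pics/top0.png')[100:260,120:420]; cv2.imwrite('pics/c.png',cv2.resize(im,None,fx=2.66,fy=2.66,interpolation=2))
E
```

```text
green lid [0.4462 0.0051] r 0.0289
purple [ 0.3406 -0.0197] r 0.0345
red [ 0.4143 -0.1518] r 0.0325
pink [ 0.3132 -0.1548] r 0.0362
pink [ 0.3979 -0.3696] r 0.0421
pink [ 0.2119 -0.2971] r 0.0384
tray [ 0.6287 -0.005 ] [0.116 0.213] 5.6
box [ 0.5531 -0.3348] [0.105 0.175] 8.4
crate [0.5463 0.346 ] [0.121 0.117] 15.9
sugar [0.6119 0.1714] r 0.032Traceback (most recent call last):
  File "m.py", line 23, in <module>
    circ('cocoa',(305,130,335,165),(0,0,0),(179,255,60),.06)
    ~~~~^^^^^^^^^^^^^^^^^^^^^^^^^^^^^^^^^^^^^^^^^^^^^^^^^^^^
  File "m.py", line 11, in circ
    p=pts(comp(box,lo,hi),z); c,r=cv2.minEnclosingCircle(p); print(n,np.round(c,4),'r',round(r,4)); return c,p
          ~~~~^^^^^^^^^^^
  File "m.py", line 7, in comp
    cs=cv2.findContours(m,cv2.RETR_EXTERNAL,cv2.CHAIN_APPROX_NONE)[0]; c=max(cs,key=cv2.contourArea)
                                                                         ~~~^^^^^^^^^^^^^^^^^^^^^^^^
ValueError: max() iterable argument is empty
```

View pics/c.png

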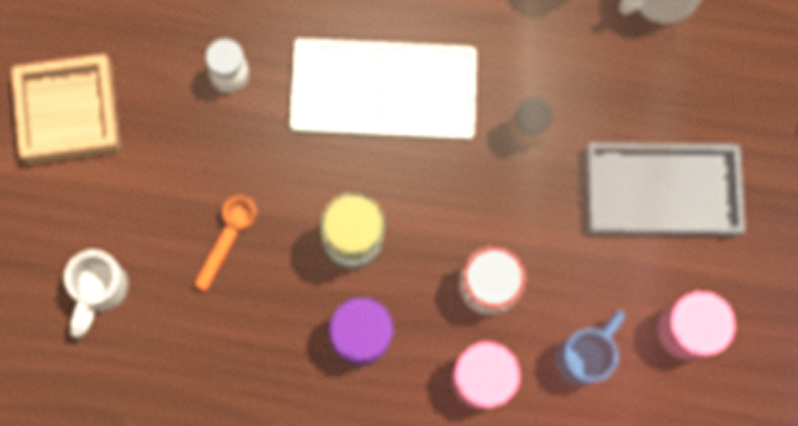

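The crop confirms the layout. The cocoa jar cap is at about (320,143), the white cup's rim at (155,205) with its handle tip at (148,226), and the blue cup's rim at (342,233) with its handle tip at (353,219).

```bash
cat > m2.py <<'E'
from h import *
import pickle
d=pickle.load(open('d0.pkl','rb'))['top']
P=lambda x,y,z:ray(d,(120+x/2.66-.3,100+y/2.66-.3),z)[:2]
print('cocoa',P(533,113,.06))
for n,c,t in (('white',(93,279),(75,335)),('blue',(590,355),(620,317))):
    a,b=P(*c,.055),P(*t,.045); print(n,a,np.linalg.norm(b-a),np.degrees(np.arctan2(*(b-a)[::-1])))
a,b=P(203,286,.014),P(230,232,.014); h=P(239,212,.022); v=(h-a)/np.linalg.norm(h-a); print('scoop',a,b,h,np.linalg.norm(h-a),'o',a+v*.057,'yaw',np.degrees(np.arctan2(v[1],v[0])))
r=[P(*c,.03) for c in ((11,67),(106,54),(118,147),(20,157))]; print('crate',np.round(r,3).tolist(),np.mean(r,0))
E
python3 m2.py
cat > plan.py <<'E'
import sys
from h import *
from scipy.spatial.transform import Rotation as Ro
# target x y z yaw(deg of tool y axis): prints the shift and turn in the jog's axes and units
def plan(x,y,z,yaw):
    s=sense(); R=np.array(s['eef_rot']); p=np.array(s['eef_pos'])
    a=np.radians(yaw); Y=np.array([np.cos(a),np.sin(a),0]); Z=np.array([0,0,-1.]); T=np.c_[np.cross(Y,Z),Y,Z]
    dp=R.T@(np.array([x,y,z])-p)/.2; tn=Ro.from_matrix(R.T@T).as_rotvec()/np.pi
    print('dp',dp.round(3).tolist(),'turn',tn.round(4).tolist(),'rows>=',np.ceil(max(np.linalg.norm(dp)*.2/.0625,np.linalg.norm(tn)*180/10.7)))
s=sense(); print('t',round(s['t'],2),'pos',np.round(s['eef_pos'],4),'yawY',round(np.degrees(np.arctan2(s['eef_rot'][1][1],s['eef_rot'][0][1])),1),'gap',round(s['finger_gap'],4),'F',np.round(s['wrist_force'],1))
for a in sys.argv[1:]: plan(*map(float,a.split(',')))
E
python3 plan.py .50,.38,.26,107 .5,.346,.28,107 .44,.005,.2,100
```

```text
cocoa [ 0.60596455 -0.17335083]
white [0.35389801 0.2700065 ] 0.061620921152940114 170.86137599277936
blue [ 0.35037915 -0.26340581] 0.055380644508930474 -32.437579977036286
scoop [0.36995103 0.1591246 ] [0.43457278 0.13994164] [0.45685317 0.13275113] 0.09081597869362008 o [0.42449453 0.14257148] yaw -16.8822399070328
crate [[0.584, 0.416], [0.616, 0.312], [0.509, 0.278], [0.482, 0.384]] [0.5475884  0.34739193]
t 0.1 pos [0.2113 0.5073 0.2476] yawY 67.4 gap 0.0853 F [-0.4 -0.2  0.4]
dp [-1.577, -0.032, -0.062] turn [-0.0005, -0.0002, -0.2201] rows>= 6.0
dp [-1.643, -0.189, -0.162] turn [-0.0005, -0.0002, -0.2201] rows>= 6.0
dp [-2.022, -1.878, 0.24] turn [-0.0005, -0.0002, -0.1812] rows>= 9.0
```

Call:
{"api": "jog_arm", "payload": {
  "dp": [
    [-0.3, 0, 0],
    [-0.6, 0, 0],
    [-1, 0, 0],
    [-1, 0, 0],
    [-1, 0, 0]
  ],
  "turn": [
    [0, 0, -0.05],
    [0, 0, -0.1],
    [0, 0, -0.15],
    [0, 0, -0.22],
    [0, 0, -0.22]
  ],
  "jaw": [-1, -1, -1, -1, -1]
}}

```text
t: 0.72
eef_pos: [0.3972, 0.4299, 0.2476]
eef_rot: [[-0.957, -0.289, -0.001], [-0.289, 0.957, -0.001], [0.001, -0.0, -1.0]]
wrist_force: [-0.5, -0.2, -1.0]
finger_gap: 0.0856
grip_force: 0.0
```

```bash
python3 plan.py .50,.33,.28,107
python3 - <<'E'
from h import *
import pickle
s=sense(); d=save('wrist','w1.png'); pickle.dump((s,d),open('w1.pkl','wb')); print(d['tool_from_camera'],d['camera_matrix'])
E
```

```text
t 0.72 pos [0.3972 0.4299 0.2476] yawY 106.8 gap 0.0856 F [-0.5 -0.2 -1. ]
dp [-0.348, -0.627, -0.162] turn [-0.0001, -0.0003, -0.0011] rows>= 3.0
[[ 1.46696874e-04 -9.58338368e-01 -2.85635345e-01  7.27024842e-02]
 [ 9.99999798e-01 -3.62100986e-05  6.35069765e-04 -1.52131142e-03]
 [-6.18954607e-04 -2.85635380e-01  9.58338169e-01 -1.24639305e-01]
 [ 0.00000000e+00  0.00000000e+00  0.00000000e+00  1.00000000e+00]] [[336.02106744   0.         258.29652811]
 [  0.         336.02106744 188.32782876]
 [  0.           0.           1.        ]]
```

View pics/w1.png

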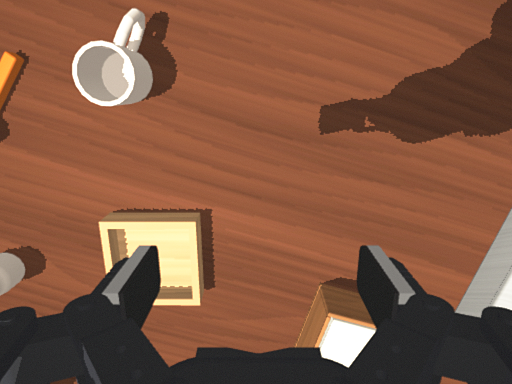

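The wrist view shows the crate rim's corners at (100,222), (200,221) and (201,305), the white cup's rim at about (105,73) with its handle tip at (136,14).

```bash
python3 - <<'E'
from h import *
import pickle
s,d=pickle.load(open('w1.pkl','rb'))
A,B,C=[ray(d,p,.03,s)[:2] for p in ((100,222),(200,221),(201,305))]
print(A,B,C,np.linalg.norm(A-B),np.linalg.norm(B-C),'c',(A+C)/2,'yaw',np.degrees(np.arctan2(*(A-B)[::-1])))
w=ray(d,(105,73),.055,s)[:2]; t=ray(d,(136,14),.048,s)[:2]; print('cup',w,np.linalg.norm(t-w),np.degrees(np.arctan2(*(t-w)[::-1])))
E
python3 plan.py .448,.007,.2,100
```

```text
[0.51229553 0.28214219] [0.47950258 0.38668669] [0.58301674 0.4136796 ] 0.10956700411013118 0.10697568489007431 c [0.54765613 0.3479109 ] yaw -72.58468804684622
cup [0.3549308  0.27254199] 0.05765088890593088 165.04972308339194
t 0.78 pos [0.396  0.4304 0.2477] yawY 106.9 gap 0.0853 F [-0.7  0.2  0. ]
dp [0.366, -2.101, 0.239] turn [-0.0001, -0.0004, 0.0383] rows>= 7.0
```

```bash
python3 plan.py .354,.271,.12,78 .354,.271,.036,78
```

```text
t 0.78 pos [0.396  0.4304 0.2477] yawY 106.9 gap 0.0853 F [-0.7  0.2  0. ]
dp [0.432, -0.702, 0.639] turn [-0.0001, -0.0004, 0.1605] rows>= 4.0
dp [0.431, -0.702, 1.059] turn [-0.0001, -0.0004, 0.1605] rows>= 5.0
```

Call:
{"api": "jog_arm", "payload": {
  "dp": [
    [0.1, -0.2, 0.1],
    [0.25, -0.4, 0.25],
    [0.4, -0.65, 0.4],
    [0.432, -0.702, 0.6],
    [0.432, -0.702, 0.7],
    [0.432, -0.702, 0.75]
  ],
  "turn": [
    [0, 0, 0.05],
    [0, 0, 0.1],
    [0, 0, 0.15],
    [0, 0, 0.16],
    [0, 0, 0.16],
    [0, 0, 0.16]
  ],
  "jaw": [-1, -1, -1, -1, -1, -1]
}}

```text
t: 1.52
eef_pos: [0.3529, 0.2715, 0.0975]
eef_rot: [[-0.979, 0.205, -0.002], [0.205, 0.979, -0.0], [0.001, -0.001, -1.0]]
wrist_force: [-0.5, -0.1, -0.2]
finger_gap: 0.0852
grip_force: 0.0
```

```bash
python3 plan.py .354,.271,.036,78
python3 - <<'E'
from h import *
save('wrist','w2.png')
E
```

```text
t 1.52 pos [0.3529 0.2715 0.0975] yawY 78.2 gap 0.0852 F [-0.5 -0.1 -0.2]
dp [-0.006, -0.001, 0.308] turn [-0.0003, -0.0004, 0.001] rows>= 1.0
```

View pics/w2.png

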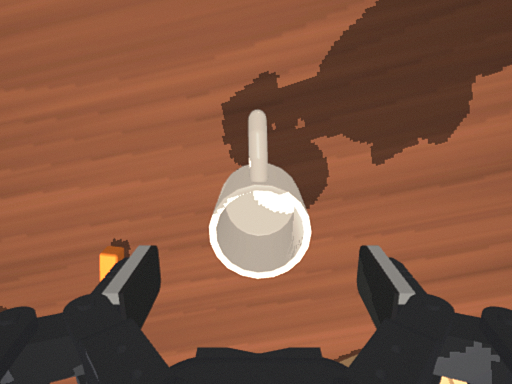

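The cup's rim is at (260,230), centred between the pads, and its handle points straight back at (257,112). I'll descend and grip.

Call:
{"api": "jog_arm", "payload": {
  "dp": [
    [0, 0, 0.1],
    [0, 0, 0.2],
    [0, 0, 0.3],
    [0, 0, 0.3],
    [0, 0, 0.3],
    [0, 0, 0.3],
    [0, 0, 0.3],
    [0, 0, 0.3],
    [0, 0, 0.3],
    [0, 0, 0.3]
  ],
  "turn": [
    [0, 0, 0],
    [0, 0, 0],
    [0, 0, 0],
    [0, 0, 0],
    [0, 0, 0],
    [0, 0, 0],
    [0, 0, 0],
    [0, 0, 0],
    [0, 0, 0],
    [0, 0, 0]
  ],
  "jaw": [-1, -1, -1, -1, 1, 1, 1, 1, 1, 1]
}}

```text
t: 2.82
eef_pos: [0.3553, 0.2719, 0.0396]
eef_rot: [[-0.979, 0.205, 0.002], [0.205, 0.979, 0.001], [-0.002, 0.002, -1.0]]
wrist_force: [-1.8, 0.2, 6.3]
finger_gap: 0.0534
grip_force: 63.4
```

Call:
{"api": "jog_arm", "payload": {
  "dp": [
    [0, 0, 0],
    [0, 0, -0.1],
    [0, 0, -0.3],
    [0, 0, -0.5],
    [-0.3, 0, -0.6],
    [-0.6, 0, -0.6],
    [-0.9, 0, -0.6],
    [-0.9, 0, -0.6],
    [-0.9, 0, -0.6]
  ],
  "turn": [
    [0, 0, 0],
    [0, 0, 0],
    [0, 0, 0],
    [0, 0, 0],
    [0, 0, -0.03],
    [0, 0, -0.06],
    [0, 0, -0.1],
    [0, 0, -0.1],
    [0, 0, -0.1]
  ],
  "jaw": [1, 1, 1, 1, 1, 1, 1, 1, 1]
}}

```text
t: 3.95
eef_pos: [0.5299, 0.2341, 0.1581]
eef_rot: [[-0.994, -0.107, -0.001], [-0.107, 0.994, -0.0], [0.001, -0.0, -1.0]]
wrist_force: [-0.5, 0.0, -1.2]
finger_gap: 0.0536
grip_force: 63.5
```

```bash
python3 plan.py .60,.048,.16,95.6
```

```text
t 3.95 pos [0.5299 0.2341 0.1581] yawY 96.1 gap 0.0536 F [-0.5  0.  -1.2]
dp [-0.249, -0.963, -0.01] turn [-0.0, -0.0005, 0.0029] rows>= 4.0
```

Call:
{"api": "jog_arm", "payload": {
  "dp": [
    [0, -0.25, 0],
    [0, -0.5, 0],
    [0, -0.75, 0],
    [0, -0.95, 0],
    [0, -0.95, 0],
    [0, -0.95, 0]
  ],
  "turn": [
    [0, 0, 0],
    [0, 0, 0],
    [0, 0, 0],
    [0, 0, 0],
    [0, 0, 0],
    [0, 0, 0]
  ],
  "jaw": [1, 1, 1, 1, 1, 1]
}}

```text
t: 4.7
eef_pos: [0.5501, 0.0465, 0.1586]
eef_rot: [[-0.994, -0.108, -0.001], [-0.108, 0.994, 0.001], [0.0, 0.001, -1.0]]
wrist_force: [-0.1, 0.9, -2.2]
finger_gap: 0.0535
grip_force: 64.0
```

Run:
```python
from h import *
import pickle
s=sense(); d=save('wrist','w3.png'); pickle.dump((s,d),open('w3.pkl','wb')); print(s['eef_pos'])
```

```text
[0.55010708 0.04647579 0.15855113]
```

View pics/w3.png

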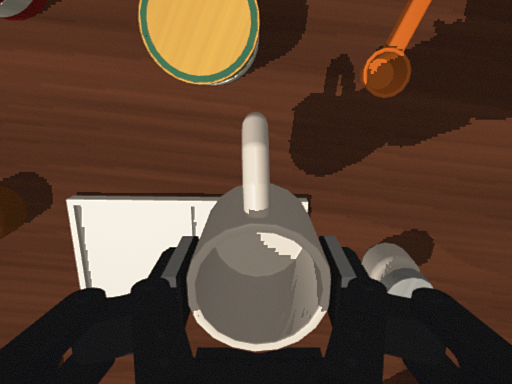

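The tray's near edge runs from corner (68,199) to (308,202), with the divider at about (193,207). The scoop bowl is at (387,72) and the green lid is centred near (199,28).

Run:
```python
from h import *
import pickle
s,d=pickle.load(open('w3.pkl','rb'))
A,B=[ray(d,p,.011,s)[:2] for p in ((68,199),(308,200))]; v=(B-A)/np.linalg.norm(B-A); n=np.array([v[1],-v[0]])
print(A,B,np.linalg.norm(A-B),np.degrees(np.arctan2(v[1],v[0])),'centre',(A+B)/2+n*.053, 'div',ray(d,(193,207),.011,s))
print('left comp from A',A+n*.053+v*.154,'right comp',A+n*.053+v*.053)
print('lid',ray(d,(200,22),.085,s),'bowl',ray(d,(387,72),.022,s))
```

```text
[ 0.5857611  -0.11408432] [0.56454332 0.08952519] 0.20471205770448717 95.94921571353116 centre [ 0.62786676 -0.00678628] div [ 0.58149191 -0.00777031  0.011     ]
left comp from A [0.62251402 0.04457955] right comp [ 0.63298236 -0.05587648]
lid [0.44777342 0.00253034 0.085     ] bowl [0.4565485  0.13026889 0.022     ]
```

```bash
python3 plan.py .6225,.045,.0455,96
```

```text
t 4.75 pos [0.5503 0.0468 0.1585] yawY 96.3 gap 0.0535 F [-0.4 -0.6 -1.5]
dp [-0.358, -0.049, 0.565] turn [0.0002, -0.0001, 0.0015] rows>= 3.0
```

Call:
{"api": "jog_arm", "payload": {
  "dp": [
    [-0.18, -0.025, 0],
    [-0.358, -0.049, 0],
    [-0.358, -0.049, 0.2],
    [-0.358, -0.049, 0.35],
    [-0.358, -0.049, 0.45],
    [-0.358, -0.049, 0.5],
    [-0.358, -0.049, 0.53],
    [-0.358, -0.049, 0.55],
    [-0.358, -0.049, 0.56],
    [-0.358, -0.049, 0.565],
    [-0.358, -0.049, 0.565]
  ],
  "turn": [
    [0, 0, 0],
    [0, 0, 0],
    [0, 0, 0],
    [0, 0, 0],
    [0, 0, 0],
    [0, 0, 0],
    [0, 0, 0],
    [0, 0, 0],
    [0, 0, 0],
    [0, 0, 0],
    [0, 0, 0]
  ],
  "jaw": [1, 1, 1, 1, 1, 1, 1, 1, 1, 1, 1]
}}

```text
t: 6.12
eef_pos: [0.6236, 0.0434, 0.0456]
eef_rot: [[-0.994, -0.107, 0.0], [-0.107, 0.994, -0.0], [-0.0, -0.0, -1.0]]
wrist_force: [-0.7, -0.1, -2.2]
finger_gap: 0.0538
grip_force: 63.9
```

```bash
python3 plan.py
```

```text
t 6.12 pos [0.6236 0.0434 0.0456] yawY 96.2 gap 0.0538 F [-0.7 -0.1 -2.2]
```

Call:
{"api": "jog_arm", "payload": {
  "dp": [
    [0, 0, 0.005],
    [0, 0, 0.01],
    [0, 0, 0.01],
    [0, 0, 0.01],
    [0, 0, 0.01],
    [0, 0, 0.01],
    [0, 0, 0],
    [0, 0, -0.1],
    [0, 0, -0.3],
    [0, 0, -0.6],
    [0, 0, -0.6]
  ],
  "turn": [
    [0, 0, 0],
    [0, 0, 0],
    [0, 0, 0],
    [0, 0, 0],
    [0, 0, 0],
    [0, 0, 0],
    [0, 0, 0],
    [0, 0, 0],
    [0, 0, 0],
    [0, 0, 0],
    [0, 0, 0]
  ],
  "jaw": [1, 1, 0.2, -0.5, -1, -1, -1, -1, -1, -1, -1]
}}

```text
t: 7.5
eef_pos: [0.6271, 0.0433, 0.171]
eef_rot: [[-0.994, -0.108, 0.01], [-0.108, 0.994, -0.0], [-0.01, -0.002, -1.0]]
wrist_force: [0.1, -0.5, -0.9]
finger_gap: 0.0855
grip_force: 0.0
```

```bash
python3 plan.py .4465,.004,.16,100
python3 - <<'E'
from h import *
save('wrist','w4.png')
E
```

```text
t 7.5 pos [0.6271 0.0433 0.171 ] yawY 96.2 gap 0.0855 F [ 0.1 -0.5 -0.9]
dp [0.92, -0.098, 0.046] turn [-0.0006, 0.0032, -0.0212] rows>= 3.0
```

View pics/w4.png

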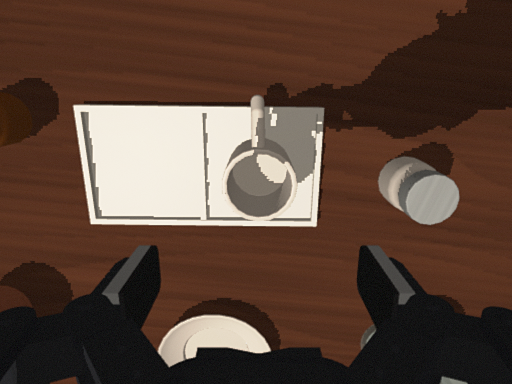

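The white cup stands upright in the left compartment, with its rim at (259,183). Next is the green tin.

Call:
{"api": "jog_arm", "payload": {
  "dp": [
    [0.3, 0, 0],
    [0.6, -0.05, 0],
    [0.92, -0.098, 0.05],
    [0.92, -0.098, 0.15],
    [0.92, -0.098, 0.3],
    [0.92, -0.098, 0.45],
    [0.92, -0.098, 0.57],
    [0.92, -0.098, 0.57]
  ],
  "turn": [
    [0, 0, 0],
    [0, 0, -0.01],
    [0, 0.003, -0.02],
    [0, 0.003, -0.02],
    [0, 0.003, -0.02],
    [0, 0.003, -0.02],
    [0, 0.003, -0.02],
    [0, 0.003, -0.02]
  ],
  "jaw": [-1, -1, -1, -1, -1, -1, -1, -1]
}}

```text
t: 8.55
eef_pos: [0.4398, 0.0046, 0.0491]
eef_rot: [[-0.985, -0.17, -0.015], [-0.17, 0.985, -0.0], [0.015, 0.002, -1.0]]
wrist_force: [-0.1, 0.8, -0.8]
finger_gap: 0.0852
grip_force: 0.0
```

Call:
{"api": "jog_arm", "payload": {
  "dp": [
    [0, 0, 0],
    [0, 0, 0],
    [0, 0, 0],
    [0, 0, 0],
    [0, 0, 0],
    [0, 0, 0]
  ],
  "turn": [
    [0, 0, 0],
    [0, 0, 0],
    [0, 0, 0],
    [0, 0, 0],
    [0, 0, 0],
    [0, 0, 0]
  ],
  "jaw": [1, 1, 1, 1, 1, 1]
}}

```text
t: 9.3
eef_pos: [0.4433, 0.0038, 0.0522]
eef_rot: [[-0.985, -0.17, -0.008], [-0.17, 0.985, -0.002], [0.008, -0.001, -1.0]]
wrist_force: [-1.0, -1.7, 6.6]
finger_gap: 0.0618
grip_force: 66.2
```

Call:
{"api": "jog_arm", "payload": {
  "dp": [
    [0, 0, -0.1],
    [0, 0, -0.25],
    [0, 0, -0.4],
    [0, 0, -0.5],
    [0, 0, -0.5]
  ],
  "turn": [
    [0, 0, 0],
    [0, 0, 0],
    [0, 0, 0],
    [0, 0, 0],
    [0, 0, 0]
  ],
  "jaw": [1, 1, 1, 1, 1]
}}

```text
t: 9.93
eef_pos: [0.4443, 0.0044, 0.1522]
eef_rot: [[-0.985, -0.17, -0.007], [-0.17, 0.985, -0.001], [0.007, 0.0, -1.0]]
wrist_force: [-0.0, 0.1, -5.2]
finger_gap: 0.0619
grip_force: 67.3
```

```bash
python3 plan.py .548,.348,.16,106.5
```

```text
t 9.93 pos [0.4443 0.0044 0.1522] yawY 99.8 gap 0.0619 F [-0.   0.1 -5.2]
dp [-0.803, 1.605, -0.045] turn [0.0001, -0.0022, -0.0373] rows>= 6.0
```

Call:
{"api": "jog_arm", "payload": {
  "dp": [
    [-0.1, 0.2, -0.1],
    [-0.2, 0.45, -0.1],
    [-0.3, 0.7, -0.1],
    [-0.4, 0.9, -0.1],
    [-0.4, 1, -0.1],
    [-0.4, 1, -0.1]
  ],
  "turn": [
    [0, 0, -0.01],
    [0, 0, -0.02],
    [0, 0, -0.03],
    [0, 0, -0.037],
    [0, 0, -0.037],
    [0, 0, -0.037]
  ],
  "jaw": [1, 1, 1, 1, 1, 1]
}}

```text
t: 10.68
eef_pos: [0.487, 0.2162, 0.1685]
eef_rot: [[-0.958, -0.286, -0.013], [-0.286, 0.958, -0.002], [0.013, 0.002, -1.0]]
wrist_force: [-0.1, -1.6, -5.2]
finger_gap: 0.062
grip_force: 68.4
```

```bash
python3 plan.py .548,.348,.12,106.5 .548,.348,.062,106.5
```

```text
t 10.68 pos [0.487  0.2162 0.1685] yawY 106.6 gap 0.062 F [-0.1 -1.6 -5.2]
dp [-0.484, 0.544, 0.237] turn [0.0006, -0.0041, 0.0006] rows>= 3.0
dp [-0.487, 0.544, 0.527] turn [0.0006, -0.0041, 0.0006] rows>= 3.0
```

Call:
{"api": "jog_arm", "payload": {
  "dp": [
    [-0.16, 0.18, 0],
    [-0.32, 0.36, 0],
    [-0.485, 0.544, 0],
    [-0.485, 0.544, 0.1],
    [-0.485, 0.544, 0.2],
    [-0.485, 0.544, 0.3],
    [-0.485, 0.544, 0.3],
    [-0.485, 0.544, 0.3]
  ],
  "turn": [
    [0, 0, 0],
    [0, -0.002, 0],
    [0, -0.002, 0],
    [0, -0.002, 0],
    [0, -0.002, 0],
    [0, -0.002, 0],
    [0, -0.002, 0],
    [0, -0.002, 0]
  ],
  "jaw": [1, 1, 1, 1, 1, 1, 1, 1]
}}

```text
t: 11.68
eef_pos: [0.5505, 0.3461, 0.1098]
eef_rot: [[-0.959, -0.282, -0.004], [-0.282, 0.959, 0.0], [0.003, 0.001, -1.0]]
wrist_force: [0.5, 0.2, -4.8]
finger_gap: 0.0618
grip_force: 68.7
```

```bash
python3 plan.py .548,.348,.0625,106.5
python3 - <<'E'
from h import *
import pickle
s=sense(); d=save('wrist','w5.png'); pickle.dump((s,d),open('w5.pkl','wb'))
E
```

```text
t 11.68 pos [0.5505 0.3461 0.1098] yawY 106.4 gap 0.0618 F [ 0.5  0.2 -4.8]
dp [0.008, 0.012, 0.237] turn [0.0004, -0.0011, -0.0006] rows>= 1.0
```

View pics/w5.png

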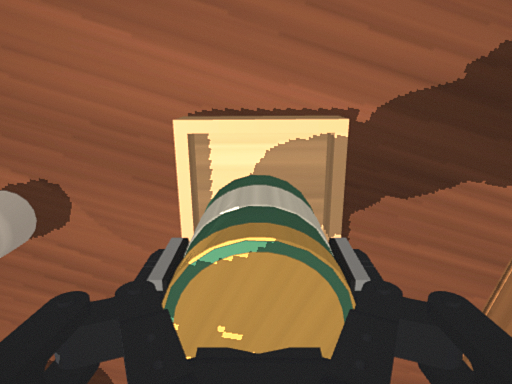

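The tin is centred laterally over the crate, whose near rim runs from (174,121) to (349,118). I'll check the depth along the tool axis.

Run:
```python
from h import *
import pickle
s,d=pickle.load(open('w5.pkl','rb'))
A,B=[ray(d,p,.03,s)[:2] for p in ((174,121),(349,118))]; v=(B-A)/np.linalg.norm(B-A); n=np.array([v[1],-v[0]])
print(np.linalg.norm(A-B),np.degrees(np.arctan2(v[1],v[0])),(A+B)/2+n*.053)
```

```text
0.10484035665427681 107.35611080973152 [0.54814008 0.34697234]
```

Call:
{"api": "jog_arm", "payload": {
  "dp": [
    [0.02, 0, 0.05],
    [0.02, 0, 0.1],
    [0.02, 0, 0.15],
    [0.02, 0, 0.19],
    [0.02, 0, 0.215],
    [0.02, 0, 0.23],
    [0.02, 0, 0.24],
    [0.02, 0, 0.24]
  ],
  "turn": [
    [0, 0, 0],
    [0, 0, 0],
    [0, 0, 0],
    [0, 0, 0],
    [0, 0, 0],
    [0, 0, 0],
    [0, 0, 0],
    [0, 0, 0]
  ],
  "jaw": [1, 1, 1, 1, 1, 1, 1, 1]
}}

```text
t: 12.72
eef_pos: [0.5463, 0.3457, 0.0619]
eef_rot: [[-0.959, -0.283, -0.003], [-0.283, 0.959, 0.001], [0.003, 0.001, -1.0]]
wrist_force: [-0.6, -0.3, -4.8]
finger_gap: 0.0621
grip_force: 68.7
```

```bash
python3 plan.py .546,.347,.061,106.5
```

```text
t 12.72 pos [0.5463 0.3457 0.0619] yawY 106.4 gap 0.0621 F [-0.6 -0.3 -4.8]
dp [-0.0, 0.007, 0.005] turn [0.0004, -0.0009, -0.0003] rows>= 1.0
```

Call:
{"api": "jog_arm", "payload": {
  "dp": [
    [0, 0, 0.007],
    [0, 0, 0.01],
    [0, 0, 0.01],
    [0, 0, 0.01],
    [0, 0, 0.01],
    [0, 0, 0.01],
    [0, 0, 0],
    [0, 0, -0.1],
    [0, 0, -0.3],
    [0, 0, -0.6],
    [0, 0, -0.6]
  ],
  "turn": [
    [0, 0, 0],
    [0, 0, 0],
    [0, 0, 0],
    [0, 0, 0],
    [0, 0, 0],
    [0, 0, 0],
    [0, 0, 0],
    [0, 0, 0],
    [0, 0, 0],
    [0, 0, 0],
    [0, 0, 0]
  ],
  "jaw": [1, 1, 0.2, -0.5, -1, -1, -1, -1, -1, -1, -1]
}}

```text
t: 14.1
eef_pos: [0.5499, 0.3472, 0.1879]
eef_rot: [[-0.959, -0.283, 0.006], [-0.283, 0.959, 0.005], [-0.007, 0.003, -1.0]]
wrist_force: [-0.2, -0.0, -0.4]
finger_gap: 0.0857
grip_force: 0.0
```

```bash
cat > lid.py <<'E'
from h import *
s=sense(); d=get_image('wrist'); hsv=cv2.cvtColor(d['img'],cv2.COLOR_RGB2HSV)
# green body ring bounds the lid; and top view of the yellow lid
d=get_image('top'); cv2.imwrite('pics/top1.png',d['img'][:,:,::-1]); m=cv2.inRange(cv2.cvtColor(d['img'],cv2.COLOR_RGB2HSV),(22,110,140),(33,255,255)); m[:,:110]=0;m[:,180:]=0;m[180:]=0;m[:100]=0
cs=max(cv2.findContours(m,0,1)[0],key=cv2.contourArea); c,r=cv2.minEnclosingCircle(cs); print(c,r,ray(d,c,.093))
E
python3 lid.py
python3 - <<'E'
from h import *
import pickle
s=sense(); d=save('wrist','w6.png'); pickle.dump((s,d),open('w6.pkl','wb'))
E
python3 plan.py
```

```text
(148.0, 137.0) 4.472236156463623 [0.53731064 0.31669817 0.093     ]
t 14.25 pos [0.5462 0.3454 0.1813] yawY 106.4 gap 0.0853 F [ 0.2 -0.3  0.1]
```

View pics/w6.png

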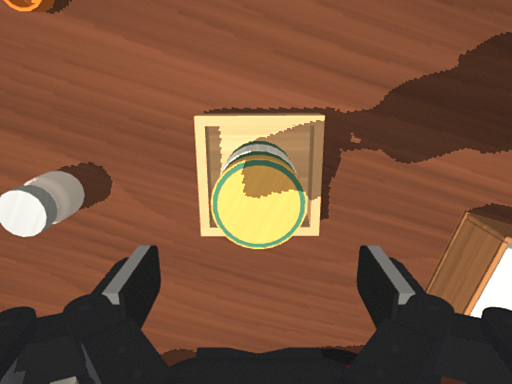

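The green tin stands in the crate with its lid centred near (258,204). Now I'll compute its position and plan the red tin.

```bash
python3 - <<'E'
from h import *
import pickle
s,d=pickle.load(open('w6.pkl','rb'))
print(ray(d,(258.5,204),.093,s),s['eef_pos'], ray(d,(258.5,159.5),.093,s), ray(d,(258.5,248.5),.093,s))
E
python3 plan.py .36,.0,.2,100
```

```text
[0.54941083 0.34531767 0.093     ] [0.54705235 0.34575901 0.18273448] [0.5201038  0.33666133 0.093     ] [0.58115101 0.35469269 0.093     ]
t 14.25 pos [0.5462 0.3454 0.1813] yawY 106.4 gap 0.0853 F [ 0.2 -0.3  0.1]
dp [1.382, -1.393, -0.09] turn [0.0003, -0.0012, 0.0358] rows>= 7.0
```

```bash
python3 plan.py .43,.146,.11,73
```

```text
t 14.25 pos [0.5462 0.3454 0.1813] yawY 106.4 gap 0.0853 F [ 0.2 -0.3  0.1]
dp [0.838, -0.792, 0.359] turn [0.0, -0.0013, 0.1858] rows>= 4.0
```

Call:
{"api": "jog_arm", "payload": {
  "dp": [
    [0.2, -0.2, 0],
    [0.4, -0.4, 0.05],
    [0.65, -0.6, 0.15],
    [0.838, -0.792, 0.25],
    [0.838, -0.792, 0.35],
    [0.838, -0.792, 0.36]
  ],
  "turn": [
    [0, 0, 0.05],
    [0, 0, 0.1],
    [0, 0, 0.15],
    [0, 0, 0.186],
    [0, 0, 0.186],
    [0, 0, 0.186]
  ],
  "jaw": [-1, -1, -1, -0.5, -0.2, -0.2]
}}

```text
t: 15.0
eef_pos: [0.4282, 0.1454, 0.1081]
eef_rot: [[-0.956, 0.294, -0.008], [0.294, 0.956, -0.0], [0.008, -0.003, -1.0]]
wrist_force: [0.0, -0.1, 0.0]
finger_gap: 0.0515
grip_force: 0.0
```

```bash
cat > scp.py <<'E'
from h import *
s=sense(); d=save('wrist','w7.png'); m=cv2.inRange(cv2.cvtColor(d['img'],cv2.COLOR_RGB2HSV),(5,150,110),(17,255,255))
cs=max(cv2.findContours(m,0,1)[0],key=cv2.contourArea).reshape(-1,2); p=np.array([ray(d,q,.014,s)[:2] for q in cs],np.float32)
print('bbox px',cs.min(0),cs.max(0)); r=cv2.minAreaRect(p); print(r)
E
python3 scp.py; python3 plan.py .423,.1425,.021,73
```

```text
bbox px [ 0 31] [511 350]
((0.4519059658050537, 0.11490588635206223), (0.4035491347312927, 0.17432115972042084), 88.16017150878906)
t 15.05 pos [0.4293 0.146  0.1088] yawY 72.9 gap 0.0512 F [-0.4  0.3  0.2]
dp [0.022, -0.025, 0.439] turn [-0.0006, -0.002, -0.0003] rows>= 2.0
```

View pics/w7.png

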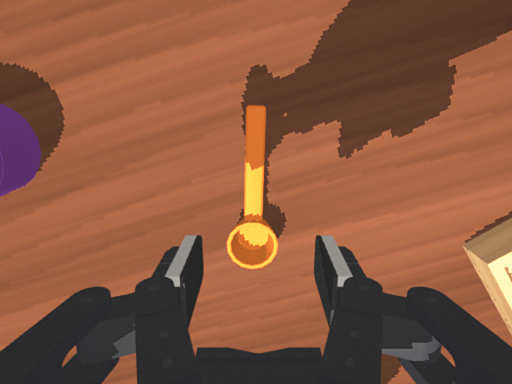

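The scoop's handle end is at (256,106) and its bowl at (252,246), nearly aligned with the tool.

Run:
```python
from h import *
s=sense(); d=get_image('wrist')
a=ray(d,(256,106),.014,s)[:2]; b=ray(d,(252,246),.022,s)[:2]; v=(b-a)/np.linalg.norm(b-a)
o=(a+.057*v+b-.037*v)/2; print(a,b,np.linalg.norm(b-a),'o',o,np.degrees(np.arctan2(v[1],v[0])))
from plan import plan
plan(*o,.021,90+np.degrees(np.arctan2(v[1],v[0])))
```

```text
[0.36955499 0.16139084] [0.45834943 0.13115832] 0.09380009567587105 o [0.42341856 0.1430515 ] -18.802560049280704
t 15.1 pos [0.4302 0.1464 0.1096] yawY 73.0 gap 0.0514 F [-0.  -0.8 -0.4]
dp [0.026, -0.025, 0.443] turn [-0.0004, -0.0015, 0.0099] rows>= 2.0
```

Call:
{"api": "jog_arm", "payload": {
  "dp": [
    [0.03, -0.025, 0.1],
    [0.03, -0.025, 0.25],
    [0.03, -0.025, 0.35],
    [0.03, -0.025, 0.41],
    [0.03, -0.025, 0.435],
    [0.03, -0.025, 0.435],
    [0.03, -0.025, 0.435],
    [0.03, -0.025, 0.435],
    [0.03, -0.025, 0.435],
    [0.03, -0.025, 0.435]
  ],
  "turn": [
    [0, 0, 0.01],
    [0, 0, 0.01],
    [0, 0, 0.01],
    [0, 0, 0.01],
    [0, 0, 0.01],
    [0, 0, 0.01],
    [0, 0, 0.01],
    [0, 0, 0.01],
    [0, 0, 0.01],
    [0, 0, 0.01]
  ],
  "jaw": [-0.2, -0.2, -0.2, -0.2, -0.2, -0.2, 1, 1, 1, 1]
}}

```text
t: 16.35
eef_pos: [0.4234, 0.1433, 0.0239]
eef_rot: [[-0.946, 0.323, -0.002], [0.323, 0.946, 0.001], [0.002, -0.0, -1.0]]
wrist_force: [-1.0, 0.8, 5.4]
finger_gap: 0.011
grip_force: 58.8
```

```bash
python3 plan.py
```

```text
t 16.35 pos [0.4234 0.1433 0.0239] yawY 71.2 gap 0.011 F [-1.   0.8  5.4]
```

Call:
{"api": "jog_arm", "payload": {
  "dp": [
    [0, 0, -0.1],
    [0, 0, -0.3],
    [0, 0, -0.5],
    [0, 0, -0.7],
    [0, -0.3, -0.7],
    [0, -0.6, -0.7],
    [0, -0.9, -0.7],
    [0, -1, -0.7],
    [0, -1, -0.7]
  ],
  "turn": [
    [0, 0, 0],
    [0, 0, 0],
    [0, 0, 0],
    [0, 0, 0.05],
    [0, 0, 0.1],
    [0, 0, 0.15],
    [0, 0, 0.2],
    [0, 0, 0.25],
    [0, 0, 0.25]
  ],
  "jaw": [1, 1, 1, 1, 1, 1, 1, 1, 1]
}}

```text
t: 17.48
eef_pos: [0.3586, -0.0471, 0.1636]
eef_rot: [[-0.439, 0.899, -0.003], [0.899, 0.439, 0.0], [0.002, -0.002, -1.0]]
wrist_force: [-0.4, 0.6, -0.2]
finger_gap: 0.0108
grip_force: 58.9
```

```bash
python3 plan.py .48,-.22,.18,8.4
```

```text
t 17.48 pos [ 0.3586 -0.0471  0.1636] yawY 26.0 gap 0.0108 F [-0.4  0.6 -0.2]
dp [-1.043, 0.166, -0.084] turn [-0.0008, -0.0004, 0.0979] rows>= 4.0
```

Call:
{"api": "jog_arm", "payload": {
  "dp": [
    [-0.25, 0.05, -0.05],
    [-0.5, 0.1, -0.08],
    [-0.75, 0.14, -0.08],
    [-1, 0.17, -0.08],
    [-1, 0.17, -0.08],
    [-1, 0.17, -0.08]
  ],
  "turn": [
    [0, 0, 0.03],
    [0, 0, 0.06],
    [0, 0, 0.09],
    [0, 0, 0.098],
    [0, 0, 0.098],
    [0, 0, 0.098]
  ],
  "jaw": [1, 1, 1, 1, 1, 1]
}}

```text
t: 18.23
eef_pos: [0.4773, -0.2091, 0.1782]
eef_rot: [[-0.151, 0.989, -0.005], [0.989, 0.151, 0.002], [0.003, -0.004, -1.0]]
wrist_force: [-0.8, 0.8, -0.1]
finger_gap: 0.0105
grip_force: 58.9
```

```bash
python3 - <<'E'
from h import *
import pickle
s=sense(); d=save('wrist','w8.png'); pickle.dump((s,d),open('w8.pkl','wb'))
E
python3 plan.py .553,-.335,.14,8.4
```

```text
t 18.27 pos [ 0.477  -0.2088  0.1784] yawY 8.7 gap 0.011 F [ 0.2  0.9 -1.1]
dp [-0.681, 0.281, 0.189] turn [-0.0014, -0.0008, 0.0015] rows>= 3.0
```

View pics/w8.png

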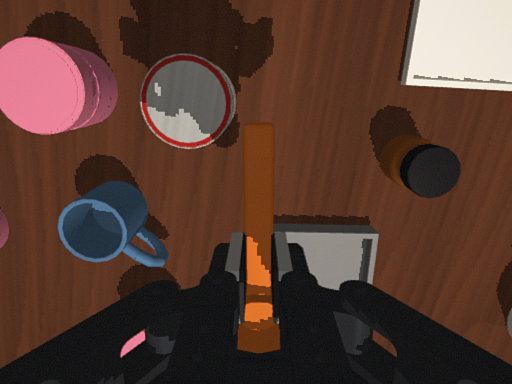

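The scoop is held straight. The box's near right corner is at (377,233). The red lid is centred near (188,101), and the blue cup's rim is near (93,231) with its handle tip at (161,262).

Run:
```python
from h import *
import pickle
s,d=pickle.load(open('w8.pkl','rb'))
c=ray(d,(377,234),.02,s)[:2]; e=ray(d,(275,226),.02,s)[:2]; v=(c-e)/np.linalg.norm(c-e); print('yaw',np.degrees(np.arctan2(v[1],v[0])))
for y in (7,9): 
    a=np.radians(y); u=np.array([np.cos(a),np.sin(a)]); w=np.array([-u[1],u[0]]); print(c,'box',c-.05*u-.085*w)
print('red',ray(d,(188,101),.06,s)); b=ray(d,(93,231),.055,s)[:2]; t=ray(d,(161,262),.045,s)[:2]; print('blue',b,np.linalg.norm(t-b),np.degrees(np.arctan2(*(t-b)[::-1])))
```

```text
yaw 3.9591184066775256
[ 0.59240108 -0.24798047] box [ 0.55313267 -0.33844036]
[ 0.59240108 -0.24798047] box [ 0.55631359 -0.3397557 ]
red [ 0.41874401 -0.15424647  0.06      ]
blue [ 0.35175289 -0.26669887] 0.059130610941527786 -25.304739882416037
```

```bash
python3 plan.py .553,-.337,.03,7
```

```text
t 18.27 pos [ 0.477  -0.2088  0.1784] yawY 8.7 gap 0.011 F [ 0.2  0.9 -1.1]
dp [-0.693, 0.282, 0.739] turn [-0.0014, -0.0008, 0.0093] rows>= 4.0
```

Call:
{"api": "jog_arm", "payload": {
  "dp": [
    [-0.25, 0.1, 0],
    [-0.5, 0.2, 0],
    [-0.693, 0.282, 0],
    [-0.693, 0.282, 0.2],
    [-0.693, 0.282, 0.4],
    [-0.693, 0.282, 0.6],
    [-0.693, 0.282, 0.69],
    [-0.693, 0.282, 0.73],
    [-0.693, 0.282, 0.73]
  ],
  "turn": [
    [0, 0, 0.009],
    [0, 0, 0.009],
    [-0.001, 0, 0.009],
    [-0.001, 0, 0.009],
    [-0.001, 0, 0.009],
    [-0.001, 0, 0.009],
    [-0.001, 0, 0.009],
    [-0.001, 0, 0.009],
    [-0.001, 0, 0.009]
  ],
  "jaw": [1, 1, 1, 1, 1, 1, 1, 1, 1]
}}

```text
t: 19.4
eef_pos: [0.554, -0.3392, 0.0333]
eef_rot: [[-0.121, 0.993, 0.001], [0.993, 0.121, 0.0], [0.0, 0.001, -1.0]]
wrist_force: [0.1, -0.6, 0.0]
finger_gap: 0.0109
grip_force: 58.9
```

```bash
python3 plan.py .553,-.337,.029,7
```

```text
t 19.4 pos [ 0.554  -0.3392  0.0333] yawY 6.9 gap 0.0109 F [ 0.1 -0.6  0. ]
dp [0.012, -0.003, 0.022] turn [0.0002, -0.0001, -0.0003] rows>= 1.0
```

Call:
{"api": "jog_arm", "payload": {
  "dp": [
    [0, 0, 0.01],
    [0, 0, 0.02],
    [0, 0, 0.02],
    [0, 0, 0.02],
    [0, 0, 0.02],
    [0, 0, 0.02],
    [0, 0, -0.1],
    [0, 0, -0.3],
    [0, 0, -0.6],
    [0, 0, -0.7],
    [0, 0, -0.7]
  ],
  "turn": [
    [0, 0, 0],
    [0, 0, 0],
    [0, 0, 0],
    [0, 0, 0],
    [0, 0, 0],
    [0, 0, 0],
    [0, 0, 0],
    [0, 0, 0],
    [0, 0, 0],
    [0, 0, 0],
    [0, 0, 0]
  ],
  "jaw": [1, 1, 0.5, 0.1, 0.1, 0.1, 0.1, 0.1, -1, -1, -1]
}}

```text
t: 20.78
eef_pos: [0.5546, -0.3402, 0.1747]
eef_rot: [[-0.12, 0.993, 0.003], [0.993, 0.12, -0.002], [-0.002, 0.003, -1.0]]
wrist_force: [-0.5, -0.6, -0.8]
finger_gap: 0.0852
grip_force: 0.0
```

```bash
python3 - <<'E'
from h import *
save('wrist','w9.png')
E
python3 plan.py .352,-.265,.15,61
```

```text
t 20.82 pos [ 0.5536 -0.3395  0.1727] yawY 6.9 gap 0.0852 F [ 0.   0.3 -0.2]
dp [0.491, -0.956, 0.113] turn [0.0002, 0.0, -0.3005] rows>= 6.0
```

View pics/w9.png

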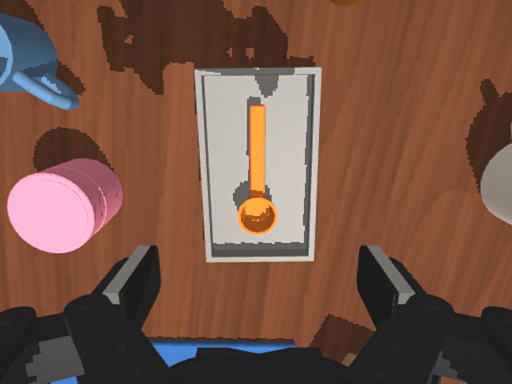

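The scoop lies flat in the box, with its handle end at (257,106) and bowl at (257,215). Next is the blue cup.

Call:
{"api": "jog_arm", "payload": {
  "dp": [
    [0.1, -0.15, -0.05],
    [0.2, -0.3, -0.05],
    [0.3, -0.5, -0.05],
    [0.4, -0.7, -0.05],
    [0.45, -0.85, 0],
    [0.49, -0.956, 0.11],
    [0.49, -0.956, 0.2],
    [0.49, -0.956, 0.3],
    [0.49, -0.956, 0.3]
  ],
  "turn": [
    [0, 0, -0.05],
    [0, 0, -0.1],
    [0, 0, -0.15],
    [0, 0, -0.2],
    [0, 0, -0.25],
    [0, 0, -0.3],
    [0, 0, -0.306],
    [0, 0, -0.306],
    [0, 0, -0.306]
  ],
  "jaw": [-1, -1, -1, -1, -1, -1, -1, -1, -1]
}}

```text
t: 21.95
eef_pos: [0.3499, -0.2631, 0.1102]
eef_rot: [[-0.883, 0.47, -0.004], [0.47, 0.883, 0.005], [0.006, 0.003, -1.0]]
wrist_force: [-0.1, 0.2, -0.6]
finger_gap: 0.0854
grip_force: 0.0
```

```bash
python3 - <<'E'
from h import *
import pickle
s=sense(); d=save('wrist','w10.png'); pickle.dump((s,d),open('w10.pkl','wb'))
E
python3 plan.py .351,-.265,.036,62
```

```text
t 22.0 pos [ 0.3507 -0.2638  0.1112] yawY 62.0 gap 0.0852 F [ 1.1 -0.1 -0.2]
dp [-0.006, -0.005, 0.376] turn [0.0006, -0.0014, -0.0001] rows>= 2.0
```

View pics/w10.png

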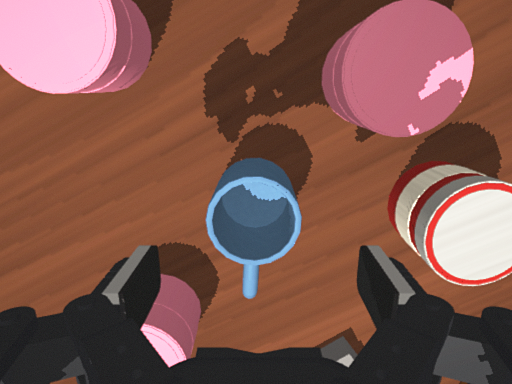

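The blue cup's rim is centred at (253,219), between the pads, with its handle tip at (249,297). It's well aligned.

Run:
```python
from h import *
import pickle
s,d=pickle.load(open('w10.pkl','rb'))
b=ray(d,(253.5,219),.055,s)[:2]; t=ray(d,(249,297),.045,s)[:2]; print(b,np.degrees(np.arctan2(*(t-b)[::-1])))
R=np.array(s['eef_rot']); print('in tool',R.T@(np.r_[b,.055]-s['eef_pos']))
```

```text
[ 0.34814372 -0.26620783] -31.234970049036615
in tool [-0.00025542 -0.00375847  0.05516796]
```

Call:
{"api": "jog_arm", "payload": {
  "dp": [
    [0, -0.015, 0.1],
    [0, -0.015, 0.2],
    [0, -0.015, 0.3],
    [0, -0.015, 0.36],
    [0, -0.015, 0.365],
    [0, -0.015, 0.365],
    [0, -0.015, 0.365],
    [0, -0.015, 0.365],
    [0, -0.015, 0.365],
    [0, -0.015, 0.365],
    [0, -0.015, 0.365]
  ],
  "turn": [
    [0, 0, 0.012],
    [0, 0, 0.012],
    [0, 0, 0.012],
    [0, 0, 0.012],
    [0, 0, 0.012],
    [0, 0, 0.012],
    [0, 0, 0.012],
    [0, 0, 0.012],
    [0, 0, 0.012],
    [0, 0, 0.012],
    [0, 0, 0.012]
  ],
  "jaw": [-1, -1, -1, -1, -1, 1, 1, 1, 1, 1, 1]
}}

```text
t: 23.38
eef_pos: [0.351, -0.2681, 0.0405]
eef_rot: [[-0.864, 0.503, 0.001], [0.503, 0.864, -0.0], [-0.001, 0.0, -1.0]]
wrist_force: [-0.7, 0.8, 6.3]
finger_gap: 0.0538
grip_force: 63.5
```

Call:
{"api": "jog_arm", "payload": {
  "dp": [
    [0, 0, -0.1],
    [0, 0, -0.3],
    [0, 0, -0.5],
    [-0.3, 0.1, -0.6],
    [-0.6, 0.2, -0.6],
    [-0.8, 0.3, -0.6],
    [-0.8, 0.5, -0.6],
    [-0.8, 0.5, -0.6]
  ],
  "turn": [
    [0, 0, 0],
    [0, 0, 0],
    [0, 0, 0],
    [0, 0, -0.04],
    [0, 0, -0.08],
    [0, 0, -0.12],
    [0, 0, -0.17],
    [0, 0, -0.19]
  ],
  "jaw": [1, 1, 1, 1, 1, 1, 1, 1]
}}

```text
t: 24.38
eef_pos: [0.5402, -0.2593, 0.1589]
eef_rot: [[-0.997, -0.076, -0.001], [-0.076, 0.997, 0.002], [0.001, 0.002, -1.0]]
wrist_force: [-1.1, -0.1, -1.1]
finger_gap: 0.0536
grip_force: 63.8
```

```bash
python3 plan.py .633,-.056,.16,96 .633,-.056,.048,96
```

```text
t 24.38 pos [ 0.5402 -0.2593  0.1589] yawY 94.4 gap 0.0536 F [-1.1 -0.1 -1.1]
dp [-0.541, 0.978, -0.004] turn [0.0007, -0.0003, -0.009] rows>= 4.0
dp [-0.541, 0.977, 0.556] turn [0.0007, -0.0003, -0.009] rows>= 4.0
```

Call:
{"api": "jog_arm", "payload": {
  "dp": [
    [-0.15, 0.25, 0],
    [-0.3, 0.5, 0],
    [-0.45, 0.75, 0],
    [-0.541, 0.978, 0],
    [-0.541, 0.978, 0.1],
    [-0.541, 0.978, 0.25],
    [-0.541, 0.978, 0.4],
    [-0.541, 0.978, 0.48],
    [-0.541, 0.978, 0.52],
    [-0.541, 0.978, 0.545],
    [-0.541, 0.978, 0.555],
    [-0.541, 0.978, 0.555]
  ],
  "turn": [
    [0, 0, -0.009],
    [0, 0, -0.009],
    [0, 0, -0.009],
    [0, 0, -0.009],
    [0, 0, -0.009],
    [0, 0, -0.009],
    [0, 0, -0.009],
    [0, 0, -0.009],
    [0, 0, -0.009],
    [0, 0, -0.009],
    [0, 0, -0.009],
    [0, 0, -0.009]
  ],
  "jaw": [1, 1, 1, 1, 1, 1, 1, 1, 1, 1, 1, 1]
}}

```text
t: 25.88
eef_pos: [0.6337, -0.059, 0.0494]
eef_rot: [[-0.995, -0.098, 0.001], [-0.098, 0.995, 0.001], [-0.001, 0.001, -1.0]]
wrist_force: [-0.1, 0.3, -1.9]
finger_gap: 0.0535
grip_force: 64.0
```

```bash
python3 plan.py .633,-.056,.0455,96
```

```text
t 25.88 pos [ 0.6337 -0.059   0.0494] yawY 95.6 gap 0.0535 F [-0.1  0.3 -1.9]
dp [0.002, 0.015, 0.019] turn [0.0002, 0.0003, -0.002] rows>= 1.0
```

Call:
{"api": "jog_arm", "payload": {
  "dp": [
    [0, 0.01, 0.01],
    [0, 0.015, 0.02],
    [0, 0.015, 0.022],
    [0, 0.015, 0.022],
    [0, 0.015, 0.022],
    [0, 0.015, 0.022],
    [0, 0.015, 0.022],
    [0, 0.015, 0.01],
    [0, 0.015, -0.1],
    [0, 0.015, -0.3],
    [0, 0.015, -0.6],
    [0, 0.015, -0.6]
  ],
  "turn": [
    [0, 0, 0],
    [0, 0, 0],
    [0, 0, 0],
    [0, 0, 0],
    [0, 0, 0],
    [0, 0, 0],
    [0, 0, 0],
    [0, 0, 0],
    [0, 0, 0],
    [0, 0, 0],
    [0, 0, 0],
    [0, 0, 0]
  ],
  "jaw": [1, 1, 1, 0.2, -0.5, -1, -1, -1, -1, -1, -1, -1]
}}

```text
t: 27.38
eef_pos: [0.6366, -0.0567, 0.1746]
eef_rot: [[-0.995, -0.098, 0.01], [-0.098, 0.995, -0.001], [-0.01, -0.002, -1.0]]
wrist_force: [-0.3, -1.2, -0.4]
finger_gap: 0.0852
grip_force: 0.0
```

```bash
python3 plan.py .416,-.153,.14,100 .416,-.153,.035,100
python3 - <<'E'
from h import *
import pickle
pickle.dump((sense(),save('wrist','w11.png')),open('w11.pkl','wb'))
E
```

```text
t 27.38 pos [ 0.6366 -0.0567  0.1746] yawY 95.6 gap 0.0852 F [-0.3 -1.2 -0.4]
dp [1.147, -0.37, 0.163] turn [-0.0008, 0.0031, -0.0242] rows>= 4.0
dp [1.152, -0.369, 0.688] turn [-0.0008, 0.0031, -0.0242] rows>= 5.0
```

Call:
{"api": "jog_arm", "payload": {
  "dp": [
    [0.3, -0.1, 0],
    [0.6, -0.2, 0],
    [0.9, -0.3, 0.05],
    [1, -0.36, 0.1],
    [1, -0.36, 0.16],
    [1, -0.36, 0.16]
  ],
  "turn": [
    [0, 0, -0.01],
    [0, 0, -0.02],
    [0, 0.001, -0.024],
    [0, 0.001, -0.024],
    [0, 0.001, -0.024],
    [0, 0.001, -0.024]
  ],
  "jaw": [-1, -1, -1, -1, -1, -1]
}}

```text
t: 28.18
eef_pos: [0.4408, -0.1467, 0.1354]
eef_rot: [[-0.985, -0.173, -0.005], [-0.173, 0.985, 0.002], [0.005, 0.003, -1.0]]
wrist_force: [-0.0, 0.5, -0.0]
finger_gap: 0.0855
grip_force: 0.0
```

```bash
python3 - <<'E'
from h import *
import pickle
s=sense(); d=save('wrist','w12.png')
h=cv2.cvtColor(d['img'],cv2.COLOR_RGB2HSV); m=cv2.inRange(h,(0,0,85),(179,60,255)); m[240:]=0
cs=sorted(cv2.findContours(m,0,1)[0],key=cv2.contourArea)[-3:]
for c in cs: print(cv2.contourArea(c),cv2.minEnclosingCircle(c),cv2.boundingRect(c))
# stack both recent frames into one picture
a=cv2.imread('pics/w11.png'); b=cv2.imread('pics/w12.png'); cv2.imwrite('pics/st.png',cv2.resize(np.vstack([a[:340],b[:340]]),None,fx=.85,fy=.85))
pickle.dump((s,d),open('w12.pkl','wb'))
E
python3 plan.py .4165,-.153,.035,100
```

```text
2138.0 ((57.0, 228.5), 57.959136962890625) (0, 218, 115, 22)
3768.5 ((275.5, 1.5), 56.5200080871582) (219, 0, 114, 46)
6238.5 ((252.5073699951172, 168.36598205566406), 45.56892013549805) (207, 124, 92, 89)
t 28.23 pos [ 0.4415 -0.1468  0.136 ] yawY 100.0 gap 0.0854 F [ 0.7 -0.2  0.3]
dp [0.126, -0.01, 0.505] turn [0.0006, -0.0012, 0.0] rows>= 2.0
```

View pics/st.png

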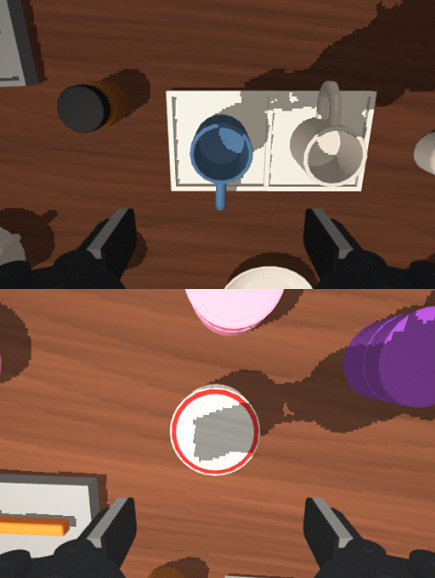

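Both cups stand in the tray, blue at (221,150) and white at (333,155) in the stacked picture. The red lid's ring is centred at (252,168) in the wrist frame.

Run:
```python
from h import *
import pickle
from plan import plan
s,d=pickle.load(open('w12.pkl','rb'))
o=ray(d,(252.4,168.2),.06,s); print(o); plan(o[0],o[1],.035,100)
```

```text
t 28.23 pos [ 0.4415 -0.1468  0.136 ] yawY 100.0 gap 0.0854 F [ 0.7 -0.2  0.3]
[ 0.41594556 -0.15591635  0.06      ]
dp [0.132, -0.024, 0.505] turn [0.0006, -0.0012, 0.0] rows>= 2.0
```

Call:
{"api": "jog_arm", "payload": {
  "dp": [
    [0.06, -0.01, 0],
    [0.13, -0.02, 0.1],
    [0.13, -0.02, 0.2],
    [0.13, -0.02, 0.3],
    [0.13, -0.02, 0.4],
    [0.13, -0.02, 0.48],
    [0.13, -0.02, 0.49],
    [0.13, -0.02, 0.49]
  ],
  "turn": [
    [0, -0.001, 0],
    [0, -0.001, 0],
    [0, -0.001, 0],
    [0, -0.001, 0],
    [0, -0.001, 0],
    [0, -0.001, 0],
    [0, -0.001, 0],
    [0, -0.001, 0]
  ],
  "jaw": [-1, -1, -1, -1, -1, -1, -1, -1]
}}

```text
t: 29.22
eef_pos: [0.416, -0.1557, 0.0392]
eef_rot: [[-0.985, -0.173, 0.0], [-0.173, 0.985, 0.001], [-0.0, 0.001, -1.0]]
wrist_force: [-0.2, 0.2, 0.2]
finger_gap: 0.0853
grip_force: 0.0
```

Call:
{"api": "jog_arm", "payload": {
  "dp": [
    [0, 0, 0],
    [0, 0, 0],
    [0, 0, 0],
    [0, 0, 0],
    [0, 0, 0],
    [0, 0, 0]
  ],
  "turn": [
    [0, 0, 0],
    [0, 0, 0],
    [0, 0, 0],
    [0, 0, 0],
    [0, 0, 0],
    [0, 0, 0]
  ],
  "jaw": [1, 1, 1, 1, 1, 1]
}}

```text
t: 29.98
eef_pos: [0.4164, -0.1558, 0.0398]
eef_rot: [[-0.985, -0.173, 0.001], [-0.173, 0.985, 0.001], [-0.001, 0.0, -1.0]]
wrist_force: [-0.8, 0.9, 6.4]
finger_gap: 0.0619
grip_force: 64.4
```

```bash
python3 plan.py .416,-.1545,.036,100
```

```text
t 29.98 pos [ 0.4164 -0.1558  0.0398] yawY 100.0 gap 0.0619 F [-0.8  0.9  6.4]
dp [0.001, 0.007, 0.019] turn [0.0001, 0.0004, -0.0002] rows>= 1.0
```

Call:
{"api": "jog_arm", "payload": {
  "dp": [
    [0, 0, -0.1],
    [0, 0, -0.3],
    [0, 0, -0.55],
    [0, 0, -0.8],
    [0, 0.25, -0.85],
    [-0.1, 0.5, -0.85],
    [-0.15, 0.75, -0.85],
    [-0.2, 0.95, -0.85],
    [-0.2, 1, -0.85],
    [-0.2, 1, -0.85]
  ],
  "turn": [
    [0, 0, 0],
    [0, 0, 0],
    [0, 0, 0],
    [0, 0, 0],
    [0, 0, 0],
    [0, 0, 0],
    [0, 0, 0],
    [0, 0, 0],
    [0, 0, 0],
    [0, 0, 0]
  ],
  "jaw": [1, 1, 1, 1, 1, 1, 1, 1, 1, 1]
}}

```text
t: 31.22
eef_pos: [0.4203, 0.0483, 0.209]
eef_rot: [[-0.985, -0.174, -0.0], [-0.174, 0.985, 0.0], [0.0, 0.001, -1.0]]
wrist_force: [0.5, -0.2, -1.6]
finger_gap: 0.0619
grip_force: 66.3
```

Call:
{"api": "jog_arm", "payload": {
  "dp": [
    [-0.1, 0.25, 0],
    [-0.2, 0.5, 0],
    [-0.3, 0.75, 0],
    [-0.4, 0.95, 0],
    [-0.4, 1, 0],
    [-0.4, 1, 0]
  ],
  "turn": [
    [0, 0, 0],
    [0, 0, -0.01],
    [0, 0, -0.02],
    [0, 0, -0.036],
    [0, 0, -0.036],
    [0, 0, -0.036]
  ],
  "jaw": [1, 1, 1, 1, 1, 1]
}}

```text
t: 31.98
eef_pos: [0.4647, 0.2579, 0.2087]
eef_rot: [[-0.959, -0.282, -0.001], [-0.282, 0.959, -0.0], [0.001, 0.0, -1.0]]
wrist_force: [-1.3, 0.4, -1.4]
finger_gap: 0.0618
grip_force: 66.6
```

```bash
python3 plan.py .55,.3455,.165,106.5
```

```text
t 31.98 pos [0.4647 0.2579 0.2087] yawY 106.4 gap 0.0618 F [-1.3  0.4 -1.4]
dp [-0.533, 0.3, 0.218] turn [0.0001, -0.0004, -0.0006] rows>= 3.0
```

Call:
{"api": "jog_arm", "payload": {
  "dp": [
    [-0.18, 0.1, 0],
    [-0.36, 0.2, 0],
    [-0.533, 0.3, 0],
    [-0.533, 0.3, 0.1],
    [-0.533, 0.3, 0.2],
    [-0.533, 0.3, 0.28],
    [-0.533, 0.3, 0.32],
    [-0.533, 0.3, 0.34],
    [-0.533, 0.3, 0.34]
  ],
  "turn": [
    [0, 0, 0],
    [0, 0, 0],
    [0, 0, 0],
    [0, 0, 0],
    [0, 0, 0],
    [0, 0, 0],
    [0, 0, 0],
    [0, 0, 0],
    [0, 0, 0]
  ],
  "jaw": [1, 1, 1, 1, 1, 1, 1, 1, 1]
}}

```text
t: 33.1
eef_pos: [0.5502, 0.3466, 0.1416]
eef_rot: [[-0.959, -0.283, 0.0], [-0.283, 0.959, 0.001], [-0.0, 0.001, -1.0]]
wrist_force: [-0.3, -0.0, -1.3]
finger_gap: 0.0618
grip_force: 66.6
```

```bash
python3 plan.py .55,.3455,.1335,106.5
```

```text
t 33.1 pos [0.5502 0.3466 0.1416] yawY 106.4 gap 0.0618 F [-0.3 -0.  -1.3]
dp [0.003, -0.005, 0.04] turn [0.0003, 0.0002, -0.0004] rows>= 1.0
```

Call:
{"api": "jog_arm", "payload": {
  "dp": [
    [0.003, -0.005, 0.015],
    [0.003, -0.005, 0.03],
    [0.003, -0.005, 0.04],
    [0.003, -0.005, 0.044],
    [0.003, -0.005, 0.044],
    [0.003, -0.005, 0.044]
  ],
  "turn": [
    [0, 0, 0],
    [0, 0, 0],
    [0, 0, 0],
    [0, 0, 0],
    [0, 0, 0],
    [0, 0, 0]
  ],
  "jaw": [1, 1, 1, 1, 1, 1]
}}

```text
t: 33.85
eef_pos: [0.5499, 0.3456, 0.1329]
eef_rot: [[-0.959, -0.283, 0.0], [-0.283, 0.959, 0.001], [-0.001, 0.001, -1.0]]
wrist_force: [-1.4, -0.4, 4.0]
finger_gap: 0.0618
grip_force: 67.0
```

Contact: the force turned upward. I'll release and retreat.

Call:
{"api": "jog_arm", "payload": {
  "dp": [
    [0, 0, 0],
    [0, 0, 0],
    [0, 0, 0],
    [0, 0, 0],
    [0, 0, -0.03],
    [0, 0, -0.15],
    [0, 0, -0.3],
    [0, 0, -0.5],
    [0, 0, -0.5],
    [0, 0, -0.5]
  ],
  "turn": [
    [0, 0, 0],
    [0, 0, 0],
    [0, 0, 0],
    [0, 0, 0],
    [0, 0, 0],
    [0, 0, 0],
    [0, 0, 0],
    [0, 0, 0],
    [0, 0, 0],
    [0, 0, 0]
  ],
  "jaw": [0.2, -0.5, -1, -1, -1, -1, -1, -1, -1, -1]
}}

```text
t: 35.1
eef_pos: [0.5497, 0.3454, 0.2324]
eef_rot: [[-0.959, -0.283, -0.0], [-0.283, 0.959, 0.001], [-0.0, 0.001, -1.0]]
wrist_force: [0.3, 0.2, -0.7]
finger_gap: 0.0853
grip_force: 0.0
```

Call:
{"api": "jog_arm", "payload": {
  "dp": [
    [0.3, 0, -0.2],
    [0.6, 0, -0.2],
    [0.9, 0, -0.2],
    [0.9, 0, -0.2],
    [0.9, 0, -0.2]
  ],
  "turn": [
    [0, 0, 0],
    [0, 0, 0],
    [0, 0, 0],
    [0, 0, 0],
    [0, 0, 0]
  ],
  "jaw": [-1, -1, -1, -1, -1]
}}

```text
t: 35.72
eef_pos: [0.3771, 0.2945, 0.2721]
eef_rot: [[-0.959, -0.283, -0.0], [-0.283, 0.959, 0.001], [-0.0, 0.001, -1.0]]
wrist_force: [1.3, 0.2, 0.1]
finger_gap: 0.0853
grip_force: 0.0
```

Run:
```python
from h import *
d=save('scene','s1.png'); e=save('top','t1.png')
a=cv2.imread('pics/s1.png'); b=cv2.imread('pics/t1.png'); cv2.imwrite('pics/fin.png',np.vstack([a[60:330],b[90:270]]))
```

```text
(no output)
```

View pics/fin.png

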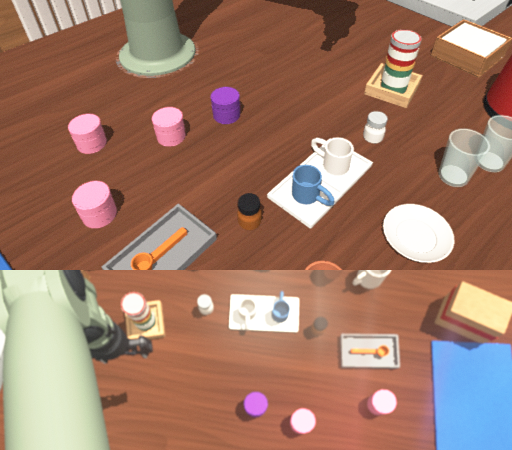

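The tins are stacked square in the crate at (400,70), the cups are in the tray at (335,155) and (308,185), and the scoop is in the box at (160,250). Both jars stand where they were. I'm handing the job in.

```bash
python3 -c "
from rig import workorder
print(workorder.job_done())"
```

```text
the job is handed in; nothing more can be done
None
```

I handed the job in at about 36 s of the 131 s allowed, with no verdict returned: the last pictures show both cups upright in the tray, the red tin on the green one in the crate, the scoop flat in the grey box, and both jars and the look-alikes where they stood.

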